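# Swing the exposure lamp over the amber dish

### The arm

A 7-joint arm with a two-finger parallel gripper is mounted at the origin on the work surface. World frame = base frame: x ahead of the robot, y to its left, z up, the work surface at z = 0. Lengths are in m, angles in rad, forces in N, time in s.
With the tool pointing down it reaches from about 0.4 to 0.875 m from the base axis. Payload 6.5 kg.
Tool frame: the origin (TCP) lies at the very end of the fingers, on their centre line; the grasp point (between the pads) lies 19 mm behind it; z points along the fingers, y is the line along which they close (so a half turn about z gives the same grasp; the last joint's range is limited). The gripper opens to 88 mm and grips with 3 to 60 N. Pads are 18 mm wide; open, the fingers measure 123 mm over their backs; the gripper's body (75 mm by 187 mm) begins 45 mm behind the grasp point.
Start: joints at [-1.222, 0.536, -0.004, 1.538, 0.003, 1.067, -0.071], TCP at [0.262, 0.595, 0.239] pointing down, gripper open.
Joint ranges: [-2.7, 2.7], [-0.37, 2.16], [-1.27, 1.26], [0.24, 2.4], [-1.31, 4.45], [0.19, 1.91], [-2.76, 2.76]. Speed limits (rad/s): [2.39, 2.39, 3.14, 3.14, 3.14, 3.14, 3.14].

### API

Orientations are given as a unit quaternion [w, x, y, z].
In Python, from station import readout, imaging, r gives the robot as it stands.
- The arm moves only by the tool arm_command, never from a script. Its argument "motion" is one flat list of numbers, 7 for each row, row after row: the shift along the tool's x, y, z in cm, then the turn, a rotation vector about the tool's x, y, z in degrees, then the closure, from 0 (fully open) to 1 (shut). In form: [dx, dy, dz, ax, ay, az, hand, dx, dy, dz, ax, ay, az, hand, ...]. A call has 1 to 8 rows; each row is the pose to reach, as a shift and turn from the pose commanded when the call began, along the tool's axes at that moment; what a row does not reach only later rows make up. A row lasts 1/8 s, in which the tool goes at most 62.5 mm and 10.7 degrees, less where a joint would pass 70% of its speed; a pose out of reach is approached as far as the arm can. A call with a gripper value outside its range is refused whole. The fingers move at their own pace and stop on an object; the grip force is fixed at half the most. Time passes only in rows, so rows that repeat a pose let the fingers close. It gives the time, the measured TCP pose, the force, the opening and the grip force at its end, in the units of the state.
- readout.get_obs(): the state, without advancing time (a new reading comes with each control period).
- imaging.capture(name): name is "side" or "top" or "wrist"; returns the picture (400x640x3 uint8, red, green, blue); there is no depth.
- imaging.calibration(name): a dict with "K" (3x3 intrinsics, pixels), "pose" (4x4, takes a point from camera to world coordinates). Camera axes: x right, y down, z forward; pixel columns grow to the right and rows downward; lengths in m; the calibration is good to about 2 mm. A picture is of the moment at which its call begins: read the wrist's pose just before it. calibration takes no time and is no camera call; for the wrist camera it gives the pose at the moment of the call.
- r.job_done(): hands the job in; it is judged then, once.
The state is a dict: "time": time; "joint_positions": joint angles; "dq": joint speeds; "tau": joint torques, N m; "tcp_pos": TCP position; "tool_rot": TCP orientation; "wrist_force": force on the tool from outside, world axes, zero at the start; "ft_torque": the same for the moment, N m; "gripper_width": opening from 0.0 (shut) to 1.0 (fully open); "gripper_force": force on a finger pad.
Only numpy, scipy, OpenCV 4.12 (cv2) and the standard library are available. Lean on these libraries where they do the work, as an engineer would, in place of code of your own. Each camera call takes 0.05 s, during which the arm holds its last target. There are 200 camera calls.

### The job

Swing the heavy lamp on its free-running boom round until it is centred over the amber culture dish, and leave it standing there by itself, at a standstill and not drifting, for at least five seconds with your hand off it. Move it only by pushing gently on the sides of its blue spring-mounted guard (keep off the lamp itself, its hot black fins and the steel boom arm), do not knock it or let it slam into its end stops, and leave the dishes, the tube rack and the spray bottle where they are.

Things in the scene. Friction and masses are not known exactly. Their poses are not given: they have to be found in the camera images.
- boom (a joint): Angle of the lamp boom about the post, rad. 0: it points along the stand's -x (roughly to the robot); it grows anticlockwise seen from above, so the lamp moves to the robot's right (-y). Starts at rest at -0.8 to -0.5; end stops at -1.1 and 1.1. Almost free bearing, no brake: once pushed it coasts for many seconds and must be slowed by pushing on the other side.
- stand_hinge (a point): Point on the boom's hinge axis, in the centre of the post, 207 mm above the bench; axes of the stand: z up, -x roughly to the robot. Round it a white collar of 34 mm radius, top at 250 mm. The post stands on a grey base 170 x 200 mm, 22 mm high. Place and heading of the stand vary.
- lamp: White lamp housing at the boom's end inside the blue guard, not to be touched: 90 mm along the boom, 104 mm across, 80 mm high. Origin on its vertical axis, 340 mm from the hinge axis, 170 mm above the bench; the housing spans 175 to 255 mm above the bench. x along the boom to the post, y across the boom (boom angle grows towards -y), z up.
- lamp_axis (a point): Point on the vertical axis of the lamp at its underside (same point as the lamp's origin): this must stand over the middle of the amber dish.
- guard_frame: Blue collision guard round the lamp housing, the only part to push on: an upright frame 116 mm along the boom, 140 mm across (its two flat sides are to be pushed), from 187 to 251 mm above the bench, smooth (friction 0.25), too wide to grasp. Springs carry it on the lamp: see joint guard. Origin and axes as the lamp's.
- guard (a joint): Sideways shift of the blue guard on the lamp, m, 0 at rest, positive in the direction in which the boom angle grows, stops at +-0.012. Springs of 250 N/m with little damping (2 N s/m): the guard gives way under a push and throws the lamp back with nearly its own speed when it runs into something standing still.
- fins: Black finned heat sink on top of the lamp housing, hot, not to be touched: 86 mm along the boom, 100 mm across, from 255 to 271 mm above the bench. Origin at the centre of its underside.
- boom_arm: Bare steel tube of the boom, 30 mm in diameter, between collar and lamp; not to be touched. Origin on the hinge axis, 207 mm above the bench; the tube runs along its -x. All that swings: nominal moment of inertia 0.36 kg m2 (like 3.1 kg at the lamp; true value up to a third more or less), drag 0.015 N m per rad/s, constant friction 0.003 N m.
- dish_amber: Closed round culture dish with amber jelly, 90 mm in diameter, 16 mm high, 60 g, loose on the white pad. Origin at the centre of its underside, 10 mm above the bench. It lies under the arc of the lamp's axis (its centre within 12 mm of it), at a boom angle between 0.2 and 0.85.
- dish_violet: The other culture dish, with violet jelly, same size, also under the arc on the white pad; not the one to be lit. Which of the two dishes lies nearer varies. Origin at the centre of its underside.
- pad: Flat white pad under the two dishes, 290 x 140 mm, 10 mm high, fixed to the bench. Origin at the centre of its underside, x along its length.
- spray_bottle: Yellow spray bottle with a white head, 84 mm in diameter, 199 mm high, loose on the bench to the robot's right; not to be disturbed. Origin at the centre of its underside.
- tube_rack: Blue tube rack with capped tubes, 110 x 205 mm, about 85 mm high, loose on the bench at the robot's left, short of the lamp; not to be disturbed. Origin at the centre of its underside.
Things that resemble listed ones, but are neither listed nor needed, are in the scene too. What is shaped like the dish_amber but brown or red is not meant.

How it is judged:
By the outcome, as a careful person would: the job done as asked, in the order asked, and still so for the second after the job is handed in, with the robot touching nothing.
It also fails if it takes over 40 s, if anything falls off the work surface, if the arm or the gripper's body presses on something with over 40 N, if the wrist force passes 120 N, or if a joint passes its speed limit or range.

## Working session

There is one attempt and no reset: what is moved stays moved. The work goes in short steps, Python scripts to look and compute and a tool call to move; the robot and the scene stay as the last step left them, time stands still between calls to the robot, and variables do not carry over. Pictures are saved under pics/ and viewed, at most 10 in all, crops included, and the job is handed in when it is done.

Besides the shell and the picture viewer there is one more tool, called after "Call:" in YAML: its name, and indented under it one key for each argument. arm_command: Moves the arm, as the interface text tells. Its arguments: {"type":"object","properties":{"motion":{"type":"array"}},"required":["motion"]}

```bash
ls; mkdir -p pics
python3 - <<'E'
from station import readout, imaging, r
import cv2,numpy as np
np.set_printoptions(precision=4,suppress=True)
o=readout.get_obs(); print(o['time'],o['tcp_pos'],o['tool_rot'],o['wrist_force'])
for n in ("side","top"):
    im=imaging.capture(n); cv2.imwrite(f"pics/{n}0.png",im[:,:,::-1])
    c=imaging.calibration(n); print(n,np.array(c['K']),np.array(c['pose']))
E
```

```text
pics
0.0 [0.2617 0.5943 0.2379] [-0.0001  0.2059  0.9786 -0.0008] [-0.6384 -0.6746  0.3076]
side [[517.9235   0.     325.1088]
 [  0.     517.9235 200.5726]
 [  0.       0.       1.    ]] [[-0.8834  0.3176 -0.3446  1.0319]
 [ 0.4686  0.6097 -0.6392  0.8898]
 [ 0.0071 -0.7262 -0.6875  1.215 ]
 [ 0.      0.      0.      1.    ]]
top [[471.2529   0.     315.7838]
 [  0.     471.2529 196.6027]
 [  0.       0.       1.    ]] [[-0.0192 -0.9913  0.1305  0.321 ]
 [-0.9998  0.0198  0.0033 -0.068 ]
 [-0.0059 -0.1304 -0.9914  1.733 ]
 [ 0.      0.      0.      1.    ]]
```

View pics/top0.png

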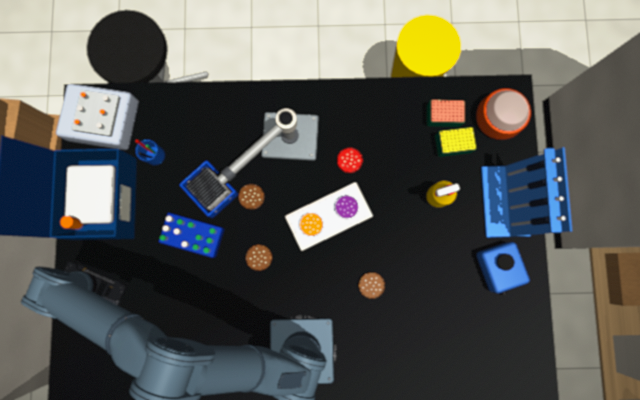

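View pics/side0.png

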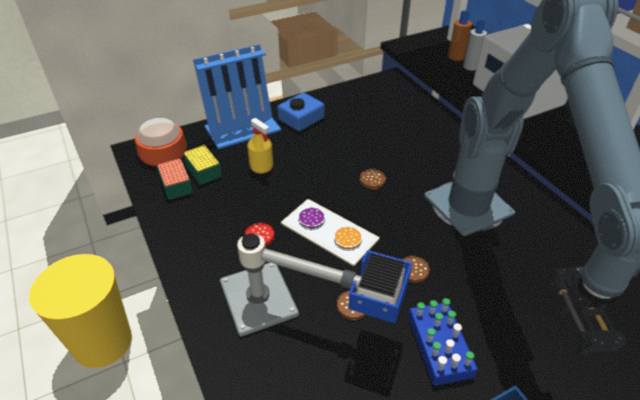

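```bash
cat > h.py <<'E'
from station import readout, imaging, r
import cv2,numpy as np,json,os
from scipy.optimize import minimize, minimize_scalar
np.set_printoptions(precision=4,suppress=True)
CAL={n:{k:np.array(v) for k,v in imaging.calibration(n).items()} for n in("side","top")}
def proj(n,P):
    c=CAL[n]; T=np.linalg.inv(c['pose']); q=(T[:3,:3]@np.atleast_2d(P).T).T+T[:3,3]; q=(c['K']@q.T).T
    return q[:,:2]/q[:,2:]
def ray(n,uv,z):
    c=CAL[n]; d=c['pose'][:3,:3]@np.linalg.solve(c['K'],[uv[0],uv[1],1]); o=c['pose'][:3,3]
    return (o+d*(z-o[2])/d[2])[:2]
S=4  # subpixel bits for fillConvexPoly
def hull(shape,pts):
    m=np.zeros(shape,np.float32); up=2
    M=np.zeros((shape[0]*up,shape[1]*up),np.uint8)
    h=cv2.convexHull(((pts+.5)*up-.5).astype(np.float32))
    cv2.fillConvexPoly(M,np.round(h*16).astype(np.int32),255,shift=4)
    return cv2.resize(M,(shape[1],shape[0]),interpolation=cv2.INTER_AREA)/255.
def box(hx,hy,phi,lx,ly,z0,z1):  # phi: world direction hinge->lamp
    u=np.array([np.cos(phi),np.sin(phi)]); v=np.array([-u[1],u[0]]); c=np.array([hx,hy])+.34*u
    return np.array([[*(c+a*lx/2*u+b*ly/2*v),z] for a in(-1,1) for b in(-1,1) for z in(z0,z1)])
def blue(im):
    hsv=cv2.cvtColor(im,cv2.COLOR_RGB2HSV); return ((cv2.inRange(hsv,(105,120,50),(130,255,255)))>0)
def pred(n,p):
    g=hull((400,640),proj(n,box(*p,.116,.140,.187,.251)))
    f=hull((400,640),np.vstack([proj(n,box(*p,.086,.100,.255,.271)),proj(n,box(*p,.09,.104,.251,.255))]))
    return np.clip(g-f,0,1)
def iou(n,B,p):
    m=pred(n,p); return np.minimum(m,B).sum()/np.maximum(m,B).sum()
E
python3 - <<'E'
from h import *
I={n:imaging.capture(n) for n in CAL}
B={}
for n,seed in(("top",(208,188)),("side",(380,285))):
    b=blue(I[n]).astype(np.uint8); k,L,st,ce=cv2.connectedComponentsWithStats(b)
    i=min((i for i in range(1,k) if st[i,4]>80),key=lambda i:np.hypot(*(ce[i]-seed))); print(n,st[i],ce[i])
    B[n]=L==i; np.save(f"bg_{n}.npy",b.astype(bool)&(L!=i))
# dishes
hsv=cv2.cvtColor(I['top'],cv2.COLOR_RGB2HSV)
for n,seed in(("top",(312,224)),("side",(348,238))):
    hsv=cv2.cvtColor(I[n],cv2.COLOR_RGB2HSV); m=cv2.inRange(hsv,(10,150,120),(26,255,255)); k,L,st,ce=cv2.connectedComponentsWithStats(cv2.morphologyEx(m,cv2.MORPH_CLOSE,np.ones((5,5))))
    i=min((i for i in range(1,k) if st[i,4]>100),key=lambda i:np.hypot(*(ce[i]-seed))); print(n,'amber',st[i],ce[i],ray(n,ce[i],.022))
h0=ray('top',(286,118),.25); l0=ray('top',(208,188),.26); print(h0,l0)
w=(I['top'].min(2)>150).astype(np.uint8); k,L,st,ce=cv2.connectedComponentsWithStats(w)
i=min((i for i in range(1,k) if st[i,4]>60),key=lambda i:np.hypot(*(ce[i]-(286,118)))); print('collar',st[i],ce[i],ray('top',ce[i],.25))
x0=[*h0,np.arctan2(*(l0-h0)[::-1])]
for ns in(("top",),("side",),("top","side")):
    s=minimize(lambda p:-sum(iou(n,B[n],p) for n in ns),x0,method='Nelder-Mead',options=dict(initial_simplex=[x0]+[list(np.array(x0)+d) for d in np.diag([.01,.01,.03])],xatol=1e-4,fatol=1e-5))
    print(ns,s.x,s.fun, 'lamp',s.x[:2]+.34*np.array([np.cos(s.x[2]),np.sin(s.x[2])]))
for n,c in (("top",(160,80,320,270)),("side",(200,200,480,400))):
    a=I[n][:,:,::-1].copy()
    for poly in(box(*s.x,.116,.14,.251,.251),box(*s.x,.116,.14,.187,.187)): 
        for q in proj(n,poly): cv2.circle(a,tuple(int(round(v)) for v in q),1,(0,255,0),-1)
    for zz in(.164,.25):
        t=np.linspace(0,6.28,24)
        for q in proj(n,np.c_[s.x[0]+.034*np.cos(t),s.x[1]+.034*np.sin(t),0*t+zz]): cv2.circle(a,tuple(int(round(v)) for v in q),0,(0,0,255),-1)
    x,y,X,Y=c; cv2.imwrite(f"pics/fit_{n}.png",cv2.resize(a[y:Y,x:X],None,fx=2,fy=2,interpolation=0))
A=cv2.imread('pics/fit_top.png');C=cv2.imread('pics/fit_side.png'); h=max(A.shape[0],C.shape[0])
cat=np.hstack([np.pad(A,((0,h-A.shape[0]),(0,0),(0,0))),np.pad(C,((0,h-C.shape[0]),(0,0),(0,0)))])[:, :]; print(cat.shape)
cv2.imwrite('pics/fit.png',cv2.resize(cat,(800,int(h*800/cat.shape[1]))))
E
```

```text
top [179 160  59  58 769] [207.0286 190.3199]
side [ 349  250   63   74 1374] [378.8464 294.5859]
top amber [301 214  21  21 362] [310.9337 223.9392] [ 0.4464 -0.0427]
side amber [336 228  24  17 344] [347.5727 236.0465] [ 0.4472 -0.0445]
[0.7755 0.0287] [0.5492 0.2774]
collar [ 230  109   87   63 1849] [285.9465 140.0314] [0.7022 0.0296]
('top',) [0.7787 0.0301 2.302 ] -0.6530248674092295 lamp [0.5517 0.2832]
('side',) [0.7808 0.0328 2.2983] -0.6827825983596815 lamp [0.5547 0.2867]
('top', 'side') [0.7802 0.0318 2.3054] -1.3131729658010003 lamp [0.5523 0.2841]
(400, 880, 3)
```

View pics/fit.png

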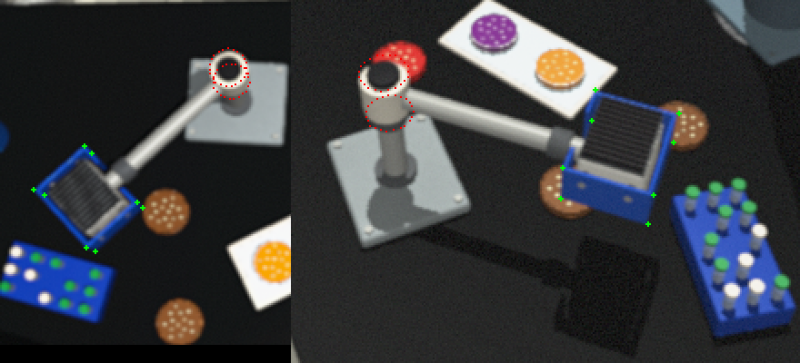

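Call:
arm_command:
  motion: [-5.5,-0.75,-4,0,0,3,1,-11,-1.5,-6.2,0,0,6,1,-16.5,-2.25,-6.2,0,0,9,1,-22,-3,-6.2,0,0,12,1,-27.5,-3.75,-6.2,0,0,15,1,-33,-4.5,-6.2,0,0,18,1,-38.5,-5.25,-6.2,0,0,21,1,-44,-6,-6.2,0,0,24,1]

```text
time: 1.2
tcp_pos: [0.6417, 0.3617, 0.3005]
tool_rot: [-0.0, 0.406, 0.914, -0.0]
wrist_force: [0.5, 0.3, 0.1]
gripper_width: 0.116
gripper_force: 0.0
```

```bash
cat >> h.py <<'E'
H=np.array([.779,.0310]); TGT=3.361
BG={n:cv2.dilate(np.load(f"bg_{n}.npy").astype(np.uint8),np.ones((3,3)))>0 if os.path.exists(f"bg_{n}.npy") else None for n in CAL}
def phi_of(n,im,guess,w=.25):
    B=blue(im)&~BG[n]
    R=hull((400,640),np.vstack([proj(n,box(*H,guess+d,.15,.2,.17,.26)) for d in(-w,0,w)]))>0
    B=B&R
    g=np.arange(guess-w,guess+w+1e-9,.02); s=[iou(n,B,(*H,p)) for p in g]; i=int(np.argmax(s))
    f=minimize_scalar(lambda p:-iou(n,B,(*H,p)),bounds=(g[i]-.025,g[i]+.025),method='bounded',options=dict(xatol=2e-4))
    return f.x,-f.fun
def tool():
    o=readout.get_obs(); w,x,y,z=o['tool_rot']
    from scipy.spatial.transform import Rotation as Ro
    Rm=Ro.from_quat([x,y,z,w]).as_matrix(); return o,Rm
def meas(guess,w=.25,cams=("top","side")):
    out=[]
    for n in cams:
        t=readout.get_obs()['time']; p,s=phi_of(n,imaging.capture(n),guess,w); out.append((t,n,p,s))
    o,Rm=tool()
    with open('log.txt','a') as f: f.writelines(f"{t:.3f} {n} {p:.4f} {s:.3f}\n" for t,n,p,s in out)
    for t,n,p,s in out: print(f"t={t:.3f} {n} phi={p:.4f} ({s:.2f})")
    print('now',o['time'],'tcp',o['tcp_pos'],'yaw of tool y',np.degrees(np.arctan2(Rm[1,1],Rm[0,1])),'F',o['wrist_force'])
    rel=o['tcp_pos'][:2]-H; a=np.arctan2(rel[1],rel[0])%(2*np.pi)
    p=np.mean([q[2] for q in out]); t_=np.array([-np.sin(p),np.cos(p)]); u=np.array([np.cos(p),np.sin(p)])
    print('tool rel. lamp: radial %.4f tangential %.4f'%(rel@u-.34,rel@t_))
    return out
def go(p,radial,tang,z,yaw=None):
    "tool shift (cm) and turn to stand at lamp angle p, offsets radial/tangential"
    o,Rm=tool(); u=np.array([np.cos(p),np.sin(p)]); v=np.array([-u[1],u[0]])
    d=np.array([*(H+(.34+radial)*u+tang*v),z])-o['tcp_pos']; print('shift cm',100*Rm.T@d, end=' ')
    if yaw is not None:
        y=np.degrees(np.arctan2(Rm[1,1],Rm[0,1])); print('az',-((yaw-y+180)%360-180),end='')
    print()
E
python3 - <<'E'
from h import *
meas(2.303); go(2.303,.01,-.1175,.225,42); go(2.303,.01,-.0875,.225)
E
```

```text
t=1.200 top phi=2.3088 (0.64)
t=1.250 side phi=2.2927 (0.41)
now 1.3 tcp [0.646  0.3552 0.2998] yaw of tool y 41.63815871837589 F [-0.5602  0.0063 -0.4629]
tool rel. lamp: radial -0.0097 tangential -0.1171
shift cm [ 2.0385 -0.0296  7.4658] az -0.3618412816240948
shift cm [ 2.0221 -3.0296  7.4701]
```

Call:
arm_command:
  motion: [1,0,4,0,0,0,1,2,0,7.5,0,0,0,1,2,-0.8,7.5,0,0,0,1,2,-1.4,7.5,0,0,0,1,2,-1.9,7.5,0,0,0,1,2,-2.4,7.5,0,0,0,1,2,-2.9,7.5,0,0,0,1,2,-3.4,7.5,0,0,0,1]

```text
time: 2.3
tcp_pos: [0.6018, 0.3545, 0.226]
tool_rot: [0.0, 0.405, 0.914, 0.0]
wrist_force: [0.9, -0.1, -0.6]
gripper_width: 0.007
gripper_force: 0.1
```

Run:
```python
from h import *
meas(2.31,cams=("top",))
```

```text
t=2.300 top phi=2.3179 (0.56)
now 2.35 tcp [0.6014 0.354  0.2259] yaw of tool y 42.222752817960554 F [ 0.9446  0.1559 -0.08  ]
tool rel. lamp: radial 0.0177 tangential -0.0892
```

Call:
arm_command:
  motion: [0,-0.5,0,0,0,0,1,0,-1.0,0,0,0,0,1,0,-1.5,0,0,0,0,1,0,-2.0,0,0,0,0,1,0,-2.5,0,0,0,0,1,0,-3.0,0,0,0,0,1]

```text
time: 3.1
tcp_pos: [0.5794, 0.3341, 0.2257]
tool_rot: [0.0, 0.405, 0.914, -0.0]
wrist_force: [-0.6, 0.1, -0.6]
gripper_width: 0.008
gripper_force: 0.0
```

Run:
```python
from h import *
for i in range(2): meas(2.4,cams=("top","side"))
```

```text
t=3.100 top phi=2.4253 (0.56)
t=3.150 side phi=2.4165 (0.34)
now 3.2 tcp [0.5793 0.334  0.2258] yaw of tool y 42.21849674935152 F [-0.6894  0.3284 -0.7591]
tool rel. lamp: radial 0.0099 tangential -0.0959
t=3.200 top phi=2.4452 (0.55)
t=3.250 side phi=2.4374 (0.34)
now 3.3 tcp [0.5796 0.3345 0.2258] yaw of tool y 42.23922015572234 F [-0.2229  0.2651 -0.3253]
tool rel. lamp: radial 0.0080 tangential -0.1036
```

Run:
```python
from h import *
go(3.25,.0,.13,.30,96);go(3.25,.0,.13,.225,96)
```

```text
shift cm [-26.3836 -40.7808  -7.425 ] az -53.760779844277664
shift cm [-26.3835 -40.782    0.075 ] az -53.760779844277664
```

Call:
arm_command:
  motion: [0,0,-4,0,0,0,1,0,0,-7.4,0,0,0,1,-3.3,-5.1,-7.4,0,0,-9,1,-6.6,-10.2,-7.4,0,0,-18,1,-9.9,-15.3,-7.4,0,0,-27,1,-13.2,-20.4,-7.4,0,0,-36,1,-16.5,-25.5,-7.4,0,0,-45,1,-19.8,-30.6,-7.4,0,0,-54,1]

```text
time: 4.3
tcp_pos: [0.4857, -0.0197, 0.3001]
tool_rot: [0.001, -0.057, 0.998, -0.0]
wrist_force: [0.6, -0.3, 0.4]
gripper_width: 0.006
gripper_force: 0.0
```

Run:
```python
from h import *
meas(2.62); go(3.25,.0,.13,.30,96)
```

```text
t=4.300 top phi=2.6287 (0.61)
t=4.350 side phi=2.6240 (0.69)
now 4.4 tcp [ 0.4847 -0.0251  0.3002] yaw of tool y 95.90045688339745 F [1.2267 0.5445 0.5657]
tool rel. lamp: radial -0.1115 tangential 0.1938
shift cm [  4.0773 -10.6323   0.0451] az -0.09954311660254689
```

Call:
arm_command:
  motion: [2,-5.3,0,0,0,0,1,4.1,-10.6,0,0,0,0,1,4.1,-10.6,4,0,0,0,1,4.1,-10.6,7.5,0,0,0,1,4.1,-10.6,7.5,0,0,0,1,4.1,-10.6,7.5,0,0,0,1,4.1,-10.6,7.5,0,0,0,1,4.1,-10.6,7.5,0,0,0,1]

```text
time: 5.4
tcp_pos: [0.4576, -0.1277, 0.2257]
tool_rot: [0.001, -0.054, 0.999, -0.0]
wrist_force: [-0.5, 0.2, -0.1]
gripper_width: 0.007
gripper_force: 0.0
```

Run:
```python
from h import *
meas(2.8)
cv2.imwrite('pics/top1.png',imaging.capture('top')[100:300,150:470,::-1].repeat(2,0).repeat(2,1))
```

```text
t=5.400 top phi=2.8028 (0.62)
t=5.450 side phi=2.8048 (0.66)
now 5.5 tcp [ 0.4573 -0.1277  0.2253] yaw of tool y 96.23971633020442 F [0.1367 0.2028 0.1838]
tool rel. lamp: radial -0.0890 tangential 0.2563
```

View pics/top1.png

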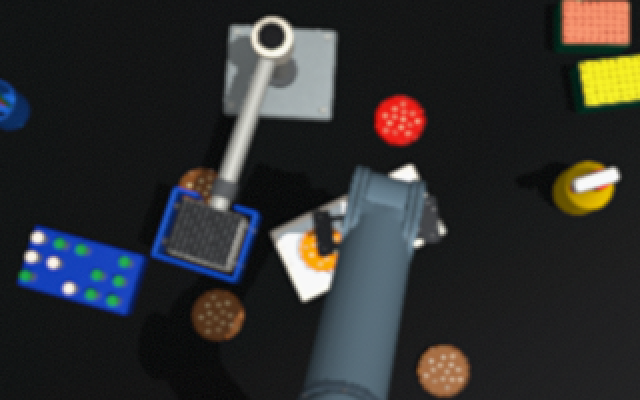

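Call:
arm_command:
  motion: [0,0,0,0,0,-2,1,0,0,0,0,0,-4,1,0,0,0,0,0,-4,1,0,0,0,0,0,-4,1,0,0,0,0,0,-4,1,0,0,0,0,0,-4,1,0,0,0,0,0,-4,1,0,0,0,0,0,-4,1]

```text
time: 6.55
tcp_pos: [0.4569, -0.1277, 0.2247]
tool_rot: [0.0, -0.089, 0.996, -0.0]
wrist_force: [-0.6, -0.6, 0.4]
gripper_width: 0.002
gripper_force: 0.0
```

Run:
```python
from h import *
meas(2.97); go(3.32,.0,.080,.225,100);go(3.32,.0,.0875,.225,100)
```

```text
t=6.550 top phi=2.9645 (0.61)
t=6.600 side phi=2.9710 (0.62)
now 6.65 tcp [ 0.4569 -0.1276  0.2247] yaw of tool y 100.23523133836989 F [ 0.7124 -0.7715 -0.6466]
tool rel. lamp: radial -0.0502 tangential 0.2120
shift cm [-0.5114  1.8963 -0.0265] az 0.23523133836988563
shift cm [-0.5112  1.1463 -0.0265] az 0.23523133836988563
```

Call:
arm_command:
  motion: [-0.5,1.0,0,0,0,0,1,-0.5,1.2,0,0,0,0,1,-0.5,1.2,0,0,0,0,1,-0.5,1.2,0,0,0,0,1,-0.5,1.2,0,0,0,0,1,-0.5,1.2,0,0,0,0,1,-0.5,1.2,0,0,0,0,1,-0.5,1.2,0,0,0,0,1]

```text
time: 7.65
tcp_pos: [0.4597, -0.115, 0.2247]
tool_rot: [0.0, -0.089, 0.996, -0.0]
wrist_force: [0.4, -0.3, -0.4]
gripper_width: 0.005
gripper_force: 0.0
```

Run:
```python
from h import *
meas(3.1); go(3.34,.0,.0875,.225,100)
```

```text
t=7.650 top phi=3.1042 (0.50)
t=7.700 side phi=3.1209 (0.59)
now 7.75 tcp [ 0.4597 -0.115   0.2247] yaw of tool y 100.23483357304156 F [-0.7364  0.4076 -0.1019]
tool rel. lamp: radial -0.0251 tangential 0.1552
shift cm [-0.1961 -0.7267 -0.0287] az 0.2348335730415556
```

Call:
arm_command:
  motion: [-0.2,0,0,0,0,0,1,-0.2,0,0,0,0,0,1,-0.2,0,0,0,0,0,1,-0.2,0,0,0,0,0,1,-0.2,0,0,0,0,0,1,-0.2,0,0,0,0,0,1,-0.2,0,0,0,0,0,1]

```text
time: 8.62
tcp_pos: [0.4617, -0.1146, 0.2247]
tool_rot: [-0.0, -0.089, 0.996, -0.0]
wrist_force: [0.2, -0.7, 0.4]
gripper_width: 0.002
gripper_force: 0.0
```

Run:
```python
from h import *
meas(3.24); go(3.34,.0,.0875,.225,100)
a=imaging.capture('side')[150:350,250:500]; t=imaging.capture('top')[120:280,200:400]
cv2.imwrite('pics/pair.png',np.hstack([cv2.resize(a,(400,320)),cv2.resize(t,(400,320))])[:,:,::-1])
```

```text
t=8.625 top phi=3.2209 (0.43)
t=8.675 side phi=3.2357 (0.60)
now 8.725 tcp [ 0.4617 -0.1146  0.2247] yaw of tool y 100.23508808497712 F [ 0.7862 -0.5597 -0.7053]
tool rel. lamp: radial -0.0113 tangential 0.1176
shift cm [ 0.0068 -0.7281 -0.027 ] az 0.23508808497712153
```

View pics/pair.png

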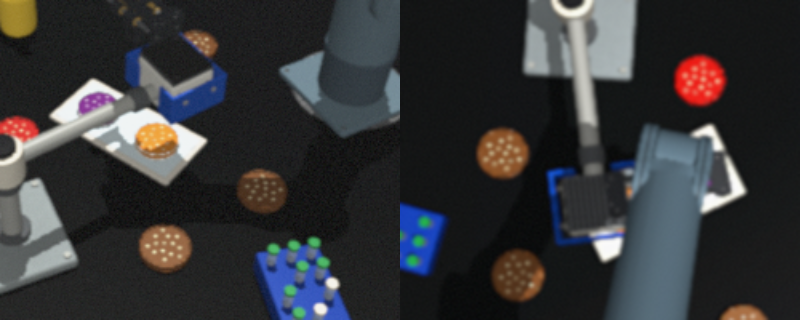

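Call:
arm_command:
  motion: [0,0,0,0,0,0,1,0,0,0,0,0,0,1,0,0,0,0,0,0,1,0,-0.08,0,0,0,0,1,0,-0.32,0,0,0,0,1,0,-0.56,0,0,0,0,1,0,-0.8,0,0,0,0,1,0,-1.04,0,0,0,0,1]

```text
time: 9.82
tcp_pos: [0.4637, -0.1252, 0.2248]
tool_rot: [0.0, -0.089, 0.996, -0.0]
wrist_force: [0.8, -0.4, 0.9]
gripper_width: 0.003
gripper_force: 0.2
```

Call:
arm_command:
  motion: [0,-0.24,0,0,0,0,1]

```text
time: 9.95
tcp_pos: [0.464, -0.1274, 0.2248]
tool_rot: [0.0, -0.089, 0.996, -0.0]
wrist_force: [0.2, -1.3, 0.5]
gripper_width: 0.003
gripper_force: 0.1
```

Run:
```python
from h import *
meas(3.34,cams=("side",)); go(3.34,.0,.0875,.225,100)
```

```text
t=9.950 side phi=3.3633 (0.59)
now 10.0 tcp [ 0.4641 -0.1278  0.2248] yaw of tool y 100.21043487083743 F [ 0.4    -0.389  -0.4579]
tool rel. lamp: radial 0.0021 tangential 0.0857
shift cm [ 0.0072  0.6088 -0.0239] az 0.21043487083744594
```

Call:
arm_command:
  motion: [0,-0.2,0,0,0,0,1,0,-0.4,0,0,0,0,1]

```text
time: 10.25
tcp_pos: [0.4647, -0.1312, 0.2247]
tool_rot: [-0.0, -0.089, 0.996, 0.0]
wrist_force: [0.1, -0.5, 0.3]
gripper_width: 0.006
gripper_force: 0.0
```

Run:
```python
from h import *
meas(3.36,cams=("side","top","side"))
```

```text
t=10.250 side phi=3.3628 (0.59)
t=10.300 top phi=3.3488 (0.27)
t=10.350 side phi=3.3640 (0.58)
now 10.4 tcp [ 0.4646 -0.1312  0.2247] yaw of tool y 100.22633578873253 F [-0.0616  0.2091  0.5378]
tool rel. lamp: radial 0.0019 tangential 0.0908
```

Call:
arm_command:
  motion: [0,-2,0,0,0,0,1,0,-5,0,0,0,0,1,0,-8,-4,0,0,0,1,0,-13,-8,0,0,0,1,0,-19,-8,0,0,0,1,0,-25,-8,0,0,0,1,0,-29,-8,0,0,0,1,0,-30,-8,0,0,0,1]

```text
time: 11.4
tcp_pos: [0.517, -0.429, 0.304]
tool_rot: [-0.001, -0.088, 0.996, -0.0]
wrist_force: [0.3, 0.1, -0.7]
gripper_width: 0.005
gripper_force: 0.0
```

Run:
```python
from h import *
meas(3.36,cams=("side","top"))
B={}; I={}
for n in CAL:
    I[n]=imaging.capture(n); B[n]=blue(I[n])&~BG[n]
    B[n]&=hull((400,640),proj(n,box(*H,3.36,.2,.24,.15,.3)))>0
x0=[*H,3.36]
for ns in(("top",),("side",),("top","side")):
    s=minimize(lambda p:-sum(iou(n,B[n],p) for n in ns),x0,method='Nelder-Mead',options=dict(initial_simplex=[x0]+[list(np.array(x0)+d) for d in np.diag([.01,.01,.03])],xatol=1e-4,fatol=1e-5))
    print(ns,s.x,s.fun,'lamp',s.x[:2]+.34*np.array([np.cos(s.x[2]),np.sin(s.x[2])]))
out=[]
for n,(x,y,X,Y) in(("top",(230,90,390,250)),("side",(270,150,430,310))):
    a=I[n][:,:,::-1].copy()[y:Y,x:X]; a=cv2.resize(a,(400,400),interpolation=cv2.INTER_CUBIC)
    for z in(.187,.251):
        for q in proj(n,box(*s.x,.116,.14,z,z)): cv2.circle(a,tuple(int(v) for v in (q-(x,y)+.5)*2.5),2,(0,255,0),-1)
    out.append(a)
cv2.imwrite('pics/fit2.png',np.hstack(out))
```

```text
t=11.400 side phi=3.3640 (0.60)
t=11.450 top phi=3.3541 (0.35)
now 11.5 tcp [ 0.5178 -0.4266  0.3042] yaw of tool y 100.18342104039033 F [ 0.0958  0.8676 -0.5065]
tool rel. lamp: radial 0.0138 tangential 0.3905
('top',) [0.781  0.0333 3.3588] -0.3657640536791345 lamp [ 0.449 -0.04 ]
('side',) [0.7823 0.0326 3.3617] -0.6203493071129976 lamp [ 0.4505 -0.0416]
('top', 'side') [0.7809 0.0336 3.3628] -0.9862660434219643 lamp [ 0.4492 -0.041 ]
```

View pics/fit2.png

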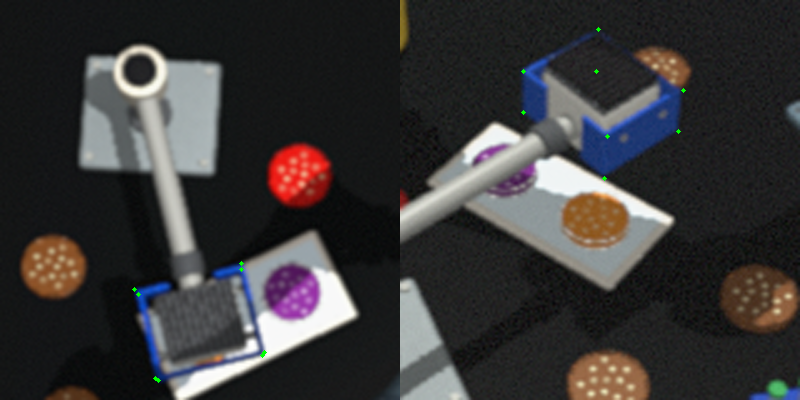

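Call:
arm_command:
  motion: [0,0,0,0,0,0,1,0,0,0,0,0,0,1,0,0,0,0,0,0,1,0,0,0,0,0,0,1,0,0,0,0,0,0,1,0,0,0,0,0,0,1,0,0,0,0,0,0,1,0,0,0,0,0,0,1]

```text
time: 12.6
tcp_pos: [0.518, -0.4264, 0.3047]
tool_rot: [0.0, -0.089, 0.996, -0.0]
wrist_force: [-0.2, -0.1, -0.1]
gripper_width: 0.008
gripper_force: 0.0
```

Call:
arm_command:
  motion: [0,0,0,0,0,0,1,0,0,0,0,0,0,1,0,0,0,0,0,0,1,0,0,0,0,0,0,1,0,0,0,0,0,0,1,0,0,0,0,0,0,1,0,0,0,0,0,0,1,0,0,0,0,0,0,1]

```text
time: 13.6
tcp_pos: [0.518, -0.4264, 0.3047]
tool_rot: [0.0, -0.089, 0.996, -0.0]
wrist_force: [1.3, -0.2, 0.7]
gripper_width: 0.005
gripper_force: 0.0
```

Call:
arm_command:
  motion: [0,0,0,0,0,0,1,0,0,0,0,0,0,1,0,0,0,0,0,0,1,0,0,0,0,0,0,1,0,0,0,0,0,0,1,0,0,0,0,0,0,1,0,0,0,0,0,0,1,0,0,0,0,0,0,1]

```text
time: 14.6
tcp_pos: [0.518, -0.4264, 0.3047]
tool_rot: [0.0, -0.089, 0.996, -0.0]
wrist_force: [-0.1, -0.0, -0.4]
gripper_width: 0.008
gripper_force: 0.0
```

Run:
```python
from h import *
meas(3.36,cams=("side","top"))
```

```text
t=14.600 side phi=3.3636 (0.61)
t=14.650 top phi=3.3544 (0.36)
now 14.7 tcp [ 0.518  -0.4264  0.3047] yaw of tool y 100.2342315748369 F [-0.0038 -0.4249 -0.4189]
tool rel. lamp: radial 0.0135 tangential 0.3903
```

Standing still, no drift. I'll wait two more seconds so the five seconds are fully covered, then hand in.

Call:
arm_command:
  motion: [0,0,0,0,0,0,1,0,0,0,0,0,0,1,0,0,0,0,0,0,1,0,0,0,0,0,0,1,0,0,0,0,0,0,1,0,0,0,0,0,0,1,0,0,0,0,0,0,1,0,0,0,0,0,0,1]

```text
time: 15.7
tcp_pos: [0.518, -0.4264, 0.3047]
tool_rot: [0.0, -0.089, 0.996, -0.0]
wrist_force: [-0.2, -0.5, 0.0]
gripper_width: 0.008
gripper_force: 0.0
```

Call:
arm_command:
  motion: [0,0,0,0,0,0,1,0,0,0,0,0,0,1,0,0,0,0,0,0,1,0,0,0,0,0,0,1,0,0,0,0,0,0,1,0,0,0,0,0,0,1,0,0,0,0,0,0,1,0,0,0,0,0,0,1]

```text
time: 16.7
tcp_pos: [0.518, -0.4264, 0.3047]
tool_rot: [0.0, -0.089, 0.996, 0.0]
wrist_force: [-0.1, -0.0, -0.5]
gripper_width: 0.006
gripper_force: 0.0
```

Run:
```python
from h import *
meas(3.36,cams=("side",)); print(r.job_done())
```

```text
t=16.700 side phi=3.3636 (0.61)
now 16.75 tcp [ 0.518  -0.4264  0.3047] yaw of tool y 100.23507263922089 F [-0.109  -0.8833 -0.0426]
tool rel. lamp: radial 0.0153 tangential 0.3887
the job is handed in; nothing more can be done
None
```

The lamp is standing by itself over the amber dish, 3–4 mm off its centre by my camera measurements; it showed no drift for over five seconds with the arm clear, and I handed the job in at about 16.8 s.

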